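Index the vial carousel and press the cap home

ROBOT

A 6-joint arm with a two-finger parallel gripper is mounted at the origin on a cart in front of the work surface, level with it; the furniture and walls round the work are solid. World frame = base frame: x ahead of the robot, y to its left, z up, the work surface at z = 0. Lengths are in mm, angles in rad, forces in N, time in s.
With the tool pointing down it reaches from about 300 to 775 mm from the base axis. Payload 14.6 kg.
Tool frame: the origin (TCP) lies midway between the tips of the shut fingers; the grasp point (between the pads) lies 19 mm behind it (manip.hold_point_z is the distance from the TCP to the grasp point, in mm); z points along the fingers, y is the direction in which the jaws open and shut (so a half turn about z gives the same grasp; the last joint's range is limited). The gripper opens to 94 mm and grips with 3 to 60 N. Pads are 16 mm wide; open, the fingers measure 119 mm over their backs; the gripper's body (75 mm by 177 mm) begins 78 mm behind the grasp point.
Start: joints at [-1.257, 0.3, 1.521, -0, 1.321, -0.067], TCP at [204.407, -510.595, 205.446] pointing down, gripper open.
Joint ranges: [-3.03, 3.03], [-0.79, 2.21], [0.23, 2.52], [-1.04, 4.18], [0, 3.07], [-2.55, 2.55]. Speed limits (rad/s): [2.22, 2.22, 2.57, 3.14, 3.14, 3.14].

INTERFACE

Orientations are given as [roll, pitch, yaw] about the fixed x, y, z axes, in that order (R = Rz(yaw) Ry(pitch) Rx(roll)).
In Python, from cell import manip gives the robot as it stands.
- The arm moves only by the shell command python3 -m crank 'ROWS' [OPENING] [FORCE]. ROWS is JSON, a list of rows, each an object with "offset": the shift along the world's x, y, z in m, a list of three; "spin": the turn about the world's z in degrees. In form: [{"offset": [dx, dy, dz], "spin": spin}, ...]. A call has exactly 8 rows; each row is the pose to reach, as a shift and turn from the pose measured when the call began; what a row does not reach only later rows make up. A row lasts 1/12 s, in which the tool goes at most 41.7 mm and 7.16 degrees, less where a joint would pass 70% of its speed; a pose out of reach is approached as far as the arm can. A call with a gripper value outside its range is refused whole. OPENING is the opening, from 0 (shut) to 1 (fully open), set as the call begins (- or left out, the last holds). The fingers move at their own pace and stop on an object; FORCE is the grip in N (left out, the last holds). Time passes only in rows, so rows that repeat a pose let the fingers close, or fill a call up. It gives the time, the measured TCP pose, the force and the opening at its end, in the units of the state.
- manip.read_state(): the state, without advancing time (a new reading comes with each control period).
- manip.camera(name): name is "scene" or "top"; returns a dict with "pixels" (384x512x3 uint8, red, green, blue), "fx", "fy", "cx", "cy" (pixels), "k1" (the pictures are not rectified: a ray, as slopes to the right and down, at radius r is drawn at 1 + k1 r^2 times it, then the intrinsics apply), "extrinsics" (4x4, takes a point from world to camera coordinates). Camera axes: x right, y down, z forward; pixel columns grow to the right and rows downward; lengths in mm; the calibration is good to about 2 mm. A picture is of the moment at which its call begins. There is no depth.
- manip.sign_off(): hands the job in, once; it reports no verdict.
Trained networks look in a picture, given as the dict that the camera call returned (one of the last four; its "shot" number tells which), for a name from the list of things; names that differ only in an ending like _2 or _b are one class to them, and where a whole thing is asked for, a point or a joint stands for the part that bears it (a point fixed in the world has none). Each returns a list of dicts, best first, with "conf" (0 to 1); they miss things now and then, are a little off and sometimes report something else, mostly with a low value. They report only what shows in the picture. A call takes as long as a camera call. They do not tell look-alikes from the thing itself.
- manip.search_frame(picture, name): "location" ([x, y, z] in mm, in world coordinates, good to about 4 mm: the middle of the surface that is visible of it).
- manip.masks_of(picture, name): "mask" (384x512 bool, what is visible of it).
The state is a dict: "clock": time; "joints": joint angles; "qd": joint speeds; "effort": joint torques, N m; "eef_pos": TCP position; "eef_rot": TCP orientation; "wrist_force": force on the tool from outside, world axes, zero at the start; "moment": the same for the moment, N m; "finger_gap": finger opening in mm.
Only numpy, scipy, OpenCV 4.12 (cv2) and the standard library are available. Lean on these libraries where they do the work, as an engineer would, in place of code of your own. Each camera call takes 0.05 s, during which the arm holds its last target. There are 200 camera calls.

TASK

Push the carousel of the little cap press round by its upright pegs, one position to whichever side is needed, so that the one large vial clicks into place under the press head. Then press the treadle beside it down to its stop, hold it there for about a second, and let it come right up again. Do not work the treadle while any other vial is under the head, keep all the vials standing in their cups, and leave the tape, forceps and timer round the press undisturbed.

Things in the scene. Friction and masses are not known exactly. Their poses are not given: they have to be found in the camera images.
- machine: bench cap press, fixed, grey base plates 10 mm thick. Origin on the bench under the carousel's axis; z up, +x from the carousel toward the press column (away from the robot, more or less), +y to the left. Rear column at x=+140 mm, 201 mm high, with an arm overhanging forward to x=+35 mm, its underside 164 mm high. The treadle lies on the -y side.
- carousel (a joint): turn of the carousel about its vertical axis, rad, 0 at the start, positive anticlockwise from above. Spring detents hold it at every multiple of 60 degrees (1.047 rad): it resists for the first half step (some 3 to 5 N at a peg), then snaps on to the next position by itself
- carousel_axis (a point): point on the carousel's axis at its plate's top face, 52 mm above the bench, fixed; axes as the machine's. Plate 160 mm across with six vial cups on a circle of 55 mm radius, at joint value 0 at angles 0, 60, 120, 180, 240, 300 degrees anticlockwise from the machine's +x. Cups are 25 mm wide inside, walls rise 14 mm above the plate
- carousel_hub (a point): same point, but its axes turn with the carousel (equal to the machine's at joint value 0). In this frame six upright steel pegs, 10 mm thick, stand at angles 30, 90, 150, 210, 270, 330 degrees on a circle of 102 mm radius, on lugs that reach out to 112 mm radius. Pegs rise 34 mm above the plate's top face
- press_axis (a point): point straight under the press head, at the plate's top face, 55 mm from the carousel's axis on the machine's +x side, fixed; axes as those of the machine. The cup here is the working position. The head, 32 mm in diameter, rests 74 mm above this point and goes down 25 mm with the treadle, just onto the large vial's cap.
- treadle (a joint): spring treadle, rad: 0 up (at rest), 0.16 down at its stop; it springs back when let go. About 5 N at first, 10 N at the stop, at the pad
- treadle_pad (a point): centre of the treadle's rubber pad, on its upper face (pad 72 mm along machine x, 54 mm wide); about 56 mm above the bench at rest and 24 mm lower at the stop. It moves with the treadle; the hinge lies 150 mm behind it along the machine's +x
- large_vial: the large screw-top vial, 22 mm in diameter, 49 mm high, upright in a cup next to the working position, on either side. Origin at the centre of its underside
- small_vial_a: small screw-top vial, 15 mm in diameter, 38 mm high, upright in a cup. Origin at the centre of its underside
- small_vial_b: another small vial of the same size, in the working position at the start
- small_vial_c: another small vial of the same size, in the cup nearest the robot at the start
- tape_roll: roll of tape lying flat on the bench left of the carousel, 68 mm in diameter, 19 mm high; origin at the centre of its underside
- forceps: steel forceps lying on the bench in front of the carousel, 15x124x8 mm, long along its y; origin at the centre of its underside
- lab_timer: flat timer lying on the bench in front of the treadle, 64x62x18 mm; origin at the centre of its underside
There are look-alikes about, which are no part of the job. Leave any pink or purple look-alike of the large_vial alone.

How it is judged:
By the outcome, as a careful person would: the job done as asked, in the order asked, and still so for the second after the job is handed in, with the robot touching nothing.
It also fails if it takes over 48 s, if anything falls off the work surface, if the arm or the gripper's body presses on something with over 40 N, if the wrist force passes 120 N, or if a joint passes its speed limit or range.

## Working session

There is one attempt and no reset: what is moved stays moved. The work goes in short steps, Python scripts to look and compute and a shell command to move; the robot and the scene stay as the last step left them, time stands still between calls to the robot, and variables do not carry over. Pictures are saved under pics/ and viewed, about 8 in all and at most 12, crops included, and the job is handed in when it is done.

```bash
mkdir -p pics; ls; cat > h.py <<'E'
import numpy as np, cv2
from cell import manip
def proj(c,P):
    P=np.atleast_2d(P).astype(float); E=np.array(c["extrinsics"])
    q=P@E[:3,:3].T+E[:3,3]; s=q[:,:2]/q[:,2:]; r2=(s**2).sum(1,keepdims=True); s=s*(1+c["k1"]*r2)
    return s*[c["fx"],c["fy"]]+[c["cx"],c["cy"]]
def ray(c,uv,z):
    E=np.array(c["extrinsics"]); d=(np.array(uv,float)-[c["cx"],c["cy"]])/[c["fx"],c["fy"]]; s=d.copy()
    for _ in range(20): s=d/(1+c["k1"]*(s@s))
    R=E[:3,:3]; o=-R.T@E[:3,3]; v=R.T@np.array([s[0],s[1],1]); return o+v*(z-o[2])/v[2]
def save(c,n,box=None,k=1.5):
    im=c["pixels"][:,:,::-1]
    if box: im=im[box[1]:box[3],box[0]:box[2]]
    cv2.imwrite(f"pics/{n}.png",cv2.resize(im,None,fx=k,fy=k,interpolation=cv2.INTER_CUBIC))
E
python3 - <<'E'
from h import *
for cam in ("scene","top"):
    c=manip.camera(cam); save(c,cam+"0")
    for n in ["machine","carousel","carousel_hub","treadle_pad","large_vial","small_vial_a","tape_roll","forceps","lab_timer"]:
        print(cam,n,[(np.round(d["location"]).tolist(),round(d["conf"],2)) for d in manip.search_frame(c,n)][:5])
E
```

```text
pics
scene machine [([642.0, 17.0, 52.0], 0.83)]
scene carousel [([595.0, 22.0, 53.0], 0.58)]
scene carousel_hub [([595.0, 16.0, 52.0], 0.81)]
scene treadle_pad [([661.0, -167.0, 49.0], 0.57)]
scene large_vial [([730.0, 198.0, 33.0], 0.66), ([558.0, -287.0, 28.0], 0.65)]
scene small_vial_a [([656.0, 24.0, 72.0], 0.64), ([616.0, 60.0, 80.0], 0.47)]
scene tape_roll [([568.0, 172.0, 19.0], 0.84)]
scene forceps [([429.0, 6.0, 7.0], 0.48)]
scene lab_timer [([476.0, -173.0, 16.0], 0.57)]
top machine [([655.0, -48.0, 53.0], 0.93)]
top carousel [([605.0, 6.0, 52.0], 0.82), ([650.0, -49.0, 50.0], 0.24)]
top carousel_hub [([604.0, 5.0, 54.0], 0.6)]
top treadle_pad [([667.0, -175.0, 52.0], 0.74)]
top large_vial [([565.0, -294.0, 47.0], 0.67), ([736.0, 196.0, 46.0], 0.49), ([645.0, -30.0, 104.0], 0.38), ([600.0, 5.0, 55.0], 0.15)]
top small_vial_a []
top tape_roll [([573.0, 164.0, 22.0], 0.8)]
top forceps []
top lab_timer [([483.0, -181.0, 16.0], 0.75)]
```

View pics/scene0.png

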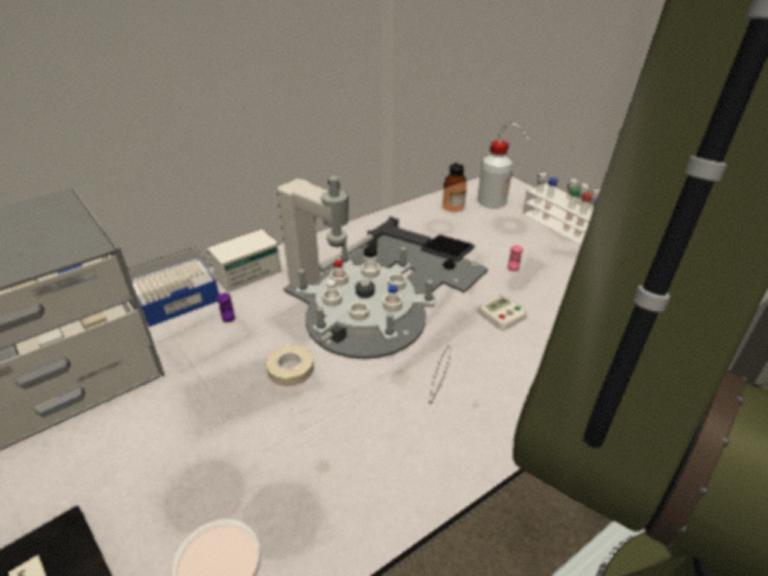

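View pics/top0.png

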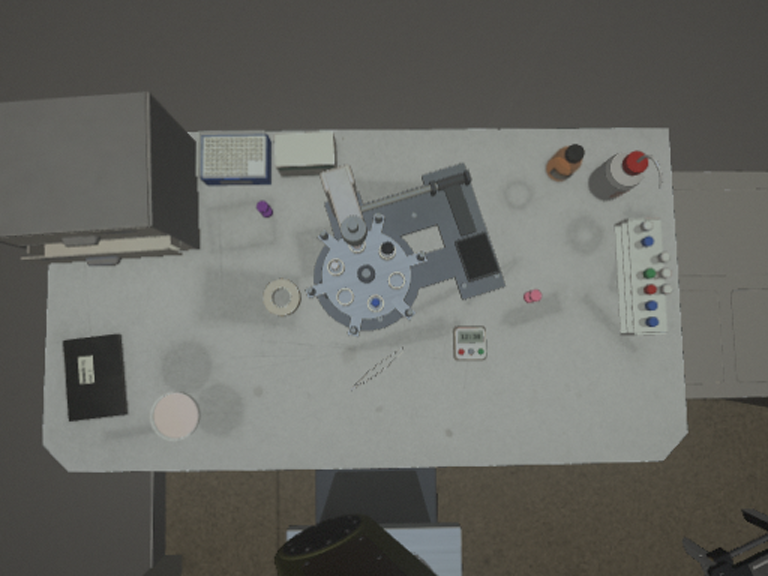

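The top view shows the hub at (366,273), the black-capped large vial at (387,248), the head at (352,228) and the pad at (477,256). The large vial is therefore on the clockwise side of the head, so the carousel must turn +60°. The pink and purple vials on the bench are decoys. Next I'll fit the machine pose from the six peg tops.

```bash
python3 - <<'E'
from h import *
from scipy.optimize import least_squares
c=manip.camera("top"); s=manip.read_state()
uv=np.array([(378,218),(421,257),(408,313),(354,329),(311,291),(323,237)])/1.5
ang=np.radians([30,-30,-90,-150,150,90])  # placeholder, resolved below
P=np.array([ray(c,p,86) for p in uv]); ce=P[:,:2].mean(0); a=np.degrees(np.arctan2(*(P[:,:2]-ce).T[::-1]))
print(P.round(),ce.round(1),np.hypot(*(P[:,:2]-ce).T).round(1),a.round(1))
yaw=np.degrees(np.angle(np.exp(6j*np.radians(a-30)).mean()))/6; print("yaw",yaw)
y=np.radians(yaw); R=np.array([[np.cos(y),-np.sin(y)],[np.sin(y),np.cos(y)]])
for k in (90,150,210,270): print(k,(ce+R@(102*np.array([np.cos(np.radians(k)),np.sin(np.radians(k))]))).round())
for m in ("treadle_pad",):
    L=np.array([d["location"] for d in manip.search_frame(c,m)][0]); print(L, R.T@(L[:2]-ce))
print("black cap", R.T@(ray(c,(387/1.5,248/1.5),103)[:2]-ce), "pad ray", ray(c,(477/1.5,256/1.5),56))
print("head dir",R.T@(ray(c,(352/1.5,228/1.5),200)[:2]-ce))
print({k:np.round(s[k],3).tolist() for k in s})
save(c,"crop1",(200,100,345,225),5)
E
```

```text
[[705. -17.  86.]
 [635. -90.  86.]
 [539. -66.  86.]
 [513.  27.  86.]
 [579. 100.  86.]
 [673.  79.  86.]] [607.3   5.5] [100.2  99.9  99.   96.9  98.8  98.4] [ -12.9  -73.7 -133.9  167.1  106.6   48.3]
yaw 16.909947030993482
90 [578. 103.]
150 [508.  29.]
210 [538. -69.]
270 [637. -92.]
[ 668.4 -175.2   53.6] [   5.90627423 -190.65277005]
black cap [ 29.30034027 -47.44985092] pad ray [ 640.10916143 -193.36721092   56.        ]
head dir [60.35798434  0.53709221]
{'clock': 1.05, 'joints': [-1.257, 0.3, 1.521, 0.0, 1.321, -0.067], 'qd': [-0.0, -0.0, 0.001, 0.001, -0.0, 0.0], 'effort': [-0.0, -53.167, -35.292, 0.071, 0.021, -0.0], 'eef_pos': [204.403, -510.597, 205.446], 'eef_rot': [-3.142, -0.0, 0.381], 'wrist_force': [-0.794, 0.03, 0.392], 'moment': [0.057, 0.031, -0.047], 'finger_gap': 94.359}
```

View pics/crop1.png

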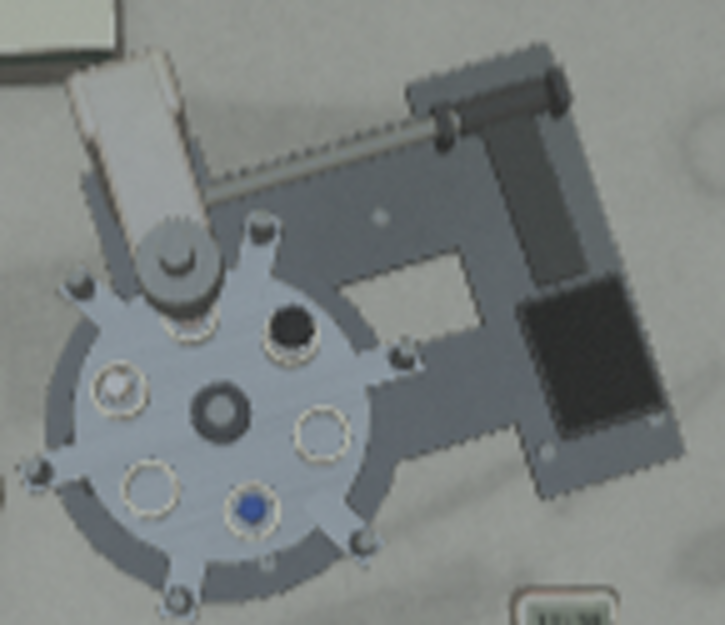

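Fit: carousel axis at (607, 5.5), yaw 17°, peg radii 97–100 mm (102 expected), and the pad centre is near (639,-193). The network's pad point is 30 mm behind that, because it includes the lever. I'll push the peg at 150° along -y with shut fingers.

```bash
python3 -m crank '[{"offset":[0.018,0.035,0],"spin":-1},{"offset":[0.036,0.07,0],"spin":-2},{"offset":[0.054,0.105,0],"spin":-3},{"offset":[0.072,0.14,0],"spin":-4},{"offset":[0.09,0.175,0],"spin":-5},{"offset":[0.108,0.21,0],"spin":-5},{"offset":[0.126,0.245,0],"spin":-5},{"offset":[0.144,0.28,0],"spin":-5}]' 0 20
python3 -m crank '[{"offset":[0.018,0.035,0],"spin":0},{"offset":[0.036,0.07,0],"spin":0},{"offset":[0.054,0.105,0],"spin":0},{"offset":[0.072,0.14,0],"spin":0},{"offset":[0.09,0.175,0],"spin":0},{"offset":[0.108,0.21,0],"spin":0},{"offset":[0.126,0.245,0],"spin":0},{"offset":[0.144,0.28,0],"spin":0}]'
```

```text
clock: 1.77
eef_pos: [348.8, -228.9, 205.7]
eef_rot: [3.141, -0.0, 0.293]
wrist_force: [0.6, -0.1, 0.1]
finger_gap: 44.4
clock: 2.43
eef_pos: [493.3, 53.2, 205.9]
eef_rot: [3.141, -0.001, 0.293]
wrist_force: [-0.1, -0.2, -0.2]
finger_gap: 0.5
```

```bash
python3 -m crank '[{"offset":[0.007,0.007,-0.02],"spin":0},{"offset":[0.007,0.007,-0.045],"spin":0},{"offset":[0.007,0.007,-0.07],"spin":0},{"offset":[0.007,0.007,-0.095],"spin":0},{"offset":[0.007,0.007,-0.115],"spin":0},{"offset":[0.007,0.007,-0.13],"spin":0},{"offset":[0.007,0.007,-0.138],"spin":0},{"offset":[0.007,0.007,-0.138],"spin":0}]'
python3 - <<'E'
from h import *
c=manip.camera("scene"); save(c,"s2",(180,100,330,240),4); print(proj(c,[500,60,68]))
E
```

```text
clock: 3.1
eef_pos: [499.6, 60.2, 66.5]
eef_rot: [3.142, 0.002, 0.293]
wrist_force: [0.3, 1.0, 0.1]
finger_gap: 0.6
[[250.60563341 223.78048921]]
```

View pics/s2.png

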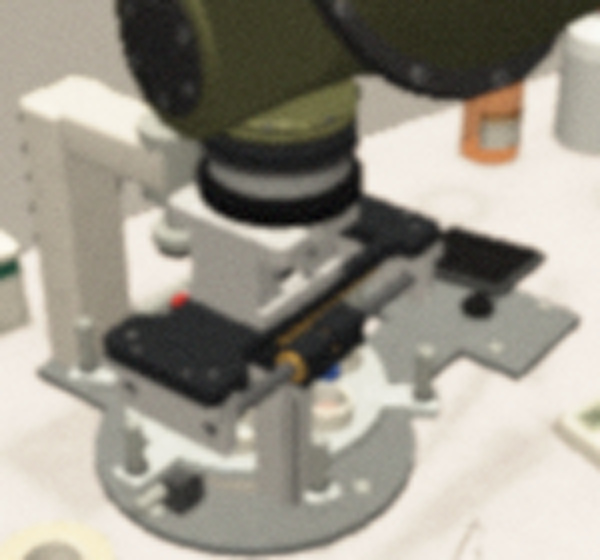

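The crop shows the shut fingers at (280,470), just left of the front peg at (318,460) and clear of the cups. Now I'll push.

```bash
python3 -m crank '[{"offset":[0,-0.006,0],"spin":0},{"offset":[0,-0.012,0],"spin":0},{"offset":[0,-0.018,0],"spin":0},{"offset":[0.001,-0.024,0],"spin":0},{"offset":[0.001,-0.030,0],"spin":0},{"offset":[0.002,-0.036,0],"spin":0},{"offset":[0.003,-0.042,0],"spin":0},{"offset":[0.004,-0.048,0],"spin":0}]'
python3 -m crank '[{"offset":[0.001,-0.006,0],"spin":0},{"offset":[0.002,-0.012,0],"spin":0},{"offset":[0.004,-0.018,0],"spin":0},{"offset":[0.007,-0.024,0],"spin":0},{"offset":[0.009,-0.030,0],"spin":0},{"offset":[0.012,-0.036,0],"spin":0},{"offset":[0.015,-0.042,0],"spin":0},{"offset":[0.019,-0.048,0],"spin":0}]'
python3 - <<'E'
from h import *
s=manip.read_state(); print(s["eef_pos"],s["wrist_force"])
c=manip.camera("scene"); save(c,"s3",(180,100,330,240),4)
E
```

```text
clock: 3.82
eef_pos: [503.7, 11.7, 67.7]
eef_rot: [-3.141, 0.001, 0.293]
wrist_force: [-3.9, 2.5, 0.2]
finger_gap: 0.2
clock: 4.48
eef_pos: [523.1, -37.0, 67.8]
eef_rot: [-3.141, 0.001, 0.293]
wrist_force: [0.3, 0.5, -0.2]
finger_gap: 0.5
[523.10847888 -37.01320206  67.76842895] [ 0.28088538  0.53023965 -0.1654527 ]
```

View pics/s3.png

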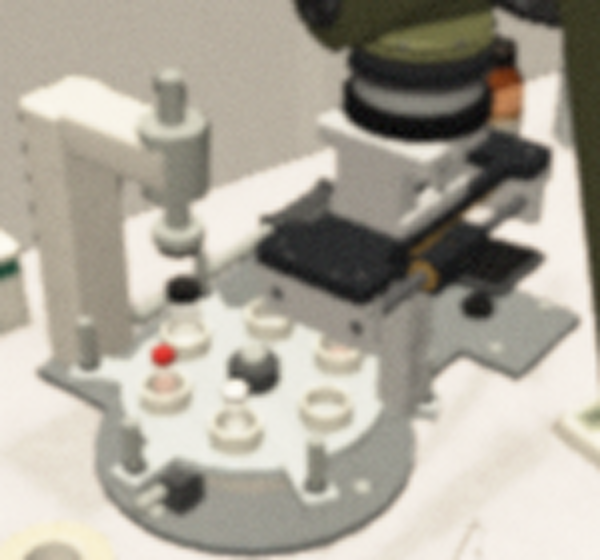

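The large black-capped vial now stands under the head at (183,295), and the pegs are back at their detent spots (87,340), (132,440) and (317,470). It has clicked in. On to the treadle pad.

```bash
python3 -m crank '[{"offset":[-0.003,0.008,0.01],"spin":0},{"offset":[-0.003,0.008,0.04],"spin":0},{"offset":[0.01,-0.01,0.07],"spin":0},{"offset":[0.03,-0.04,0.07],"spin":0},{"offset":[0.05,-0.07,0.07],"spin":0},{"offset":[0.07,-0.1,0.07],"spin":0},{"offset":[0.093,-0.128,0.07],"spin":0},{"offset":[0.116,-0.156,0.07],"spin":0}]'
python3 -m crank '[{"offset":[0,0,-0.02],"spin":0},{"offset":[0,0,-0.04],"spin":0},{"offset":[0,0,-0.055],"spin":0},{"offset":[0,0,-0.065],"spin":0},{"offset":[0,0,-0.07],"spin":0},{"offset":[0,0,-0.07],"spin":0},{"offset":[0,0,-0.07],"spin":0},{"offset":[0,0,-0.07],"spin":0}]'
python3 - <<'E'
from h import *
for n in ("scene","top"):
    c=manip.camera(n); p=proj(c,manip.read_state()["eef_pos"])[0]; print(n,p)
    x,y=int(p[0]),int(p[1])
    if n=="scene": save(c,"s4",(180,100,330,240),4)
    else: save(c,"t4",(200,100,345,225),5)
E
```

```text
clock: 5.2
eef_pos: [640.5, -194.5, 138.8]
eef_rot: [3.141, 0.0, 0.293]
wrist_force: [1.0, 0.5, -0.0]
finger_gap: 0.7
clock: 5.87
eef_pos: [641.1, -194.5, 70.3]
eef_rot: [3.14, -0.001, 0.293]
wrist_force: [-0.2, -1.1, -0.4]
finger_gap: 0.7
scene [298.74942364 157.98298354]
top [319.3742218  169.58296611]
```

View pics/s4.png

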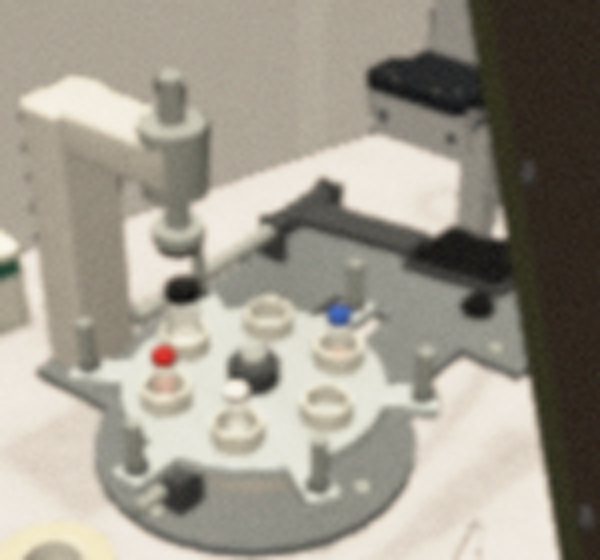

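View pics/t4.png

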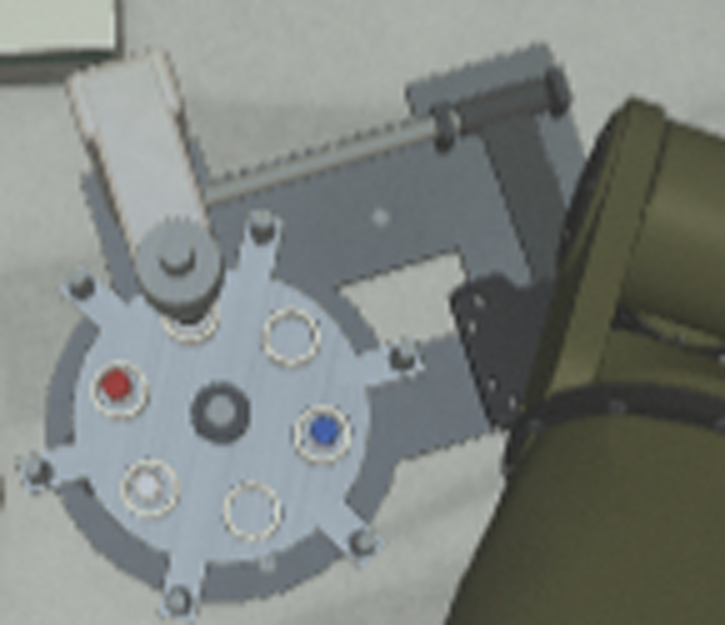

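The fingers are over the pad (scene crop (478,225), pad (462,255)). The top crop shows the pegs at their original detent positions, the large vial under the head and the other three vials upright. Pressing.

```bash
python3 -m crank '[{"offset":[0,0,-0.007],"spin":0},{"offset":[0,0,-0.014],"spin":0},{"offset":[0,0,-0.018],"spin":0},{"offset":[0,0,-0.022],"spin":0},{"offset":[0,0,-0.026],"spin":0},{"offset":[0,0,-0.03],"spin":0},{"offset":[0,0,-0.034],"spin":0},{"offset":[0,0,-0.036],"spin":0}]'
```

```text
clock: 6.63
eef_pos: [640.3, -195.0, 33.7]
eef_rot: [3.14, 0.0, 0.293]
wrist_force: [-7.5, -1.3, 9.9]
finger_gap: 0.6
```

```bash
python3 -m crank '[{"offset":[0,0,-0.001],"spin":0},{"offset":[0,0,-0.002],"spin":0},{"offset":[0,0,-0.003],"spin":0},{"offset":[0,0,-0.003],"spin":0},{"offset":[0,0,-0.003],"spin":0},{"offset":[0,0,-0.003],"spin":0},{"offset":[0,0,-0.003],"spin":0},{"offset":[0,0,-0.003],"spin":0}]'
python3 - <<'E'
from h import *
c=manip.camera("scene"); save(c,"s5",(180,100,330,240),4)
E
```

```text
clock: 7.3
eef_pos: [640.3, -195.1, 31.8]
eef_rot: [3.14, 0.0, 0.292]
wrist_force: [-8.0, 2.1, 15.3]
finger_gap: -0.0
```

View pics/s5.png

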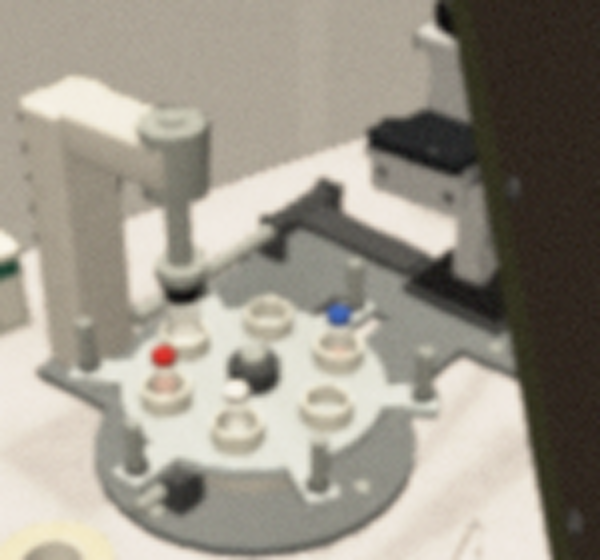

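The head has come down onto the cap at (183,285). The force is above the spring's 10 N, so the treadle is at or near its stop. I'll lean slightly further, hold, then release.

```bash
python3 -m crank '[{"offset":[0,0,-0.002],"spin":0},{"offset":[0,0,-0.002],"spin":0},{"offset":[0,0,-0.002],"spin":0},{"offset":[0,0,-0.002],"spin":0},{"offset":[0,0,-0.002],"spin":0},{"offset":[0,0,-0.002],"spin":0},{"offset":[0,0,-0.002],"spin":0},{"offset":[0,0,-0.002],"spin":0}]'
```

```text
clock: 8.02
eef_pos: [640.4, -195.2, 31.6]
eef_rot: [3.14, -0.0, 0.293]
wrist_force: [-9.9, 3.2, 20.4]
finger_gap: 0.4
```

At the stop: 5 N more moved it only 0.2 mm. I'll hold three more rows, then rise gently.

```bash
python3 -m crank '[{"offset":[0,0,-0.001],"spin":0},{"offset":[0,0,-0.001],"spin":0},{"offset":[0,0,-0.001],"spin":0},{"offset":[0,0,0.005],"spin":0},{"offset":[0,0,0.011],"spin":0},{"offset":[0,0,0.017],"spin":0},{"offset":[0,0,0.023],"spin":0},{"offset":[0,0,0.03],"spin":0}]'
python3 -m crank '[{"offset":[0,0,0.015],"spin":0},{"offset":[0,0,0.04],"spin":0},{"offset":[0,0,0.07],"spin":0},{"offset":[-0.01,-0.02,0.1],"spin":0},{"offset":[-0.03,-0.05,0.12],"spin":0},{"offset":[-0.05,-0.09,0.12],"spin":0},{"offset":[-0.07,-0.12,0.12],"spin":0},{"offset":[-0.09,-0.15,0.12],"spin":0}]'
python3 -m crank '[{"offset":[-0.03,-0.02,0],"spin":0},{"offset":[-0.06,-0.04,0],"spin":0},{"offset":[-0.09,-0.06,0],"spin":0},{"offset":[-0.12,-0.08,0],"spin":0},{"offset":[-0.15,-0.1,0],"spin":0},{"offset":[-0.15,-0.1,0],"spin":0},{"offset":[-0.15,-0.1,0],"spin":0},{"offset":[-0.15,-0.1,0],"spin":0}]'
python3 - <<'E'
from h import *
c=manip.camera("scene"); save(c,"s6",(170,100,350,260),4)
c=manip.camera("top"); save(c,"t6",(170,90,370,270),4)
for n in ("tape_roll","lab_timer"): print(n,[d["location"] for d in manip.search_frame(c,n)][:1])
E
```

```text
clock: 8.68
eef_pos: [640.4, -194.9, 61.6]
eef_rot: [3.14, -0.0, 0.293]
wrist_force: [0.5, 0.5, 0.1]
finger_gap: 0.6
clock: 9.35
eef_pos: [548.8, -346.6, 181.4]
eef_rot: [3.14, 0.001, 0.292]
wrist_force: [0.6, 0.3, -0.4]
finger_gap: 0.5
clock: 10.02
eef_pos: [398.9, -446.4, 181.1]
eef_rot: [3.141, 0.001, 0.292]
wrist_force: [-0.1, 0.6, 0.3]
finger_gap: 0.6
tape_roll [[573.0, 163.3, 21.8]]
lab_timer [[483.9, -179.8, 15.6]]
```

View pics/s6.png

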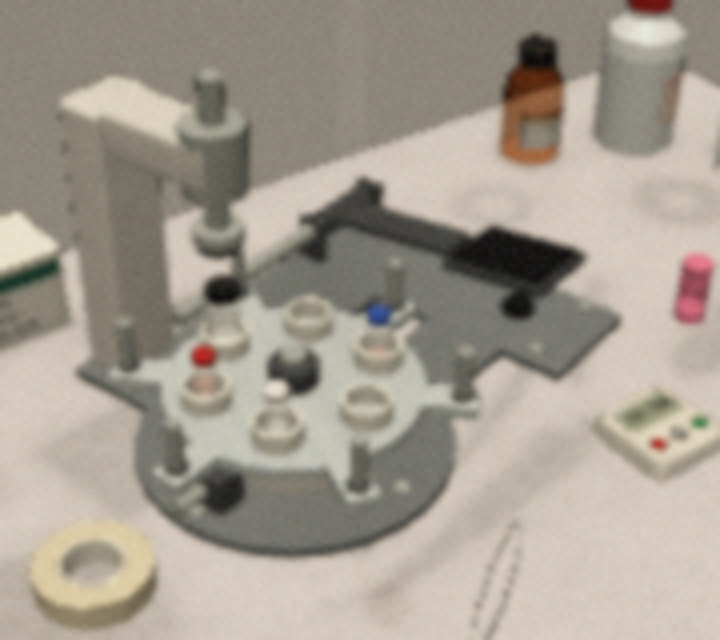

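View pics/t6.png

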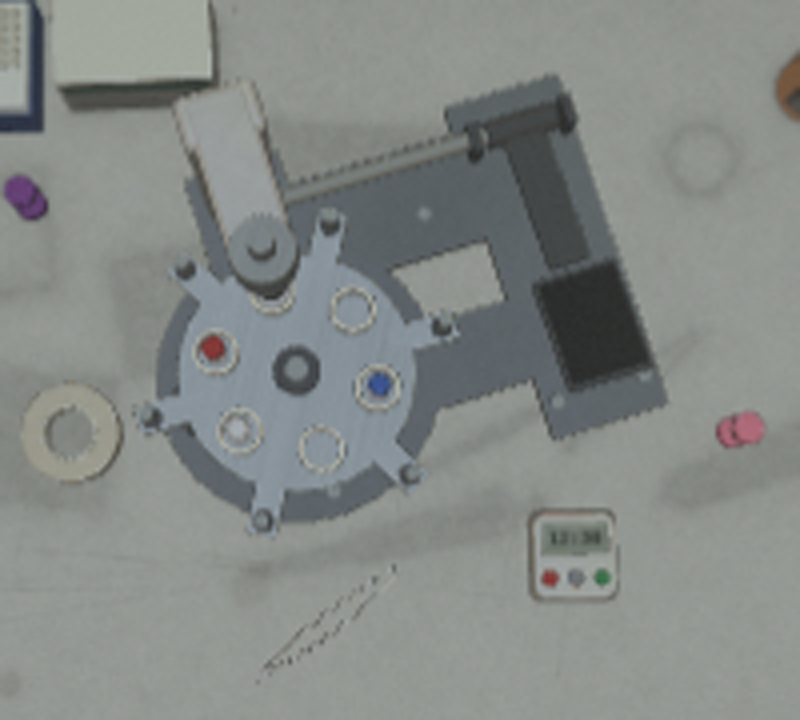

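The large vial is under the head (scene (222,295)), and the head and pad are back up. All the vials are standing, and the tape, forceps and timer are where they were. Handing in.

```bash
python3 -c "
from cell import manip; print(manip.sign_off())"
```

```text
the job is handed in; nothing more can be done
None
```

The job is done and handed in at about 10 s on the robot's clock, well under the 48 s limit.

- **Carousel:** I pushed the front peg round with shut fingers, one position anticlockwise. The large black-capped vial clicked in under the press head.
- **Treadle:** I pressed it to its stop with about 20 N. An extra 5 N moved it only 0.2 mm. It was held there for roughly 1.3 s, then let right up.

**Last checks:** the final pictures show:
- the pegs on their detent spots and the large vial under the raised head;
- the treadle pad up and all vials standing in their cups;
- the tape, forceps and timer where they started, with tape and timer measuring within about 1.5 mm of before. I compared the forceps only by eye.

The arm is clear and touching nothing.

**One disagreement:** the network placed the treadle pad about 30 mm behind where I measured it, apparently because it counted the lever too. I used my own measurement, and the picture confirmed the fingers were over the pad.

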